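# Put four treatment items back on their own trays

## Task

The four treatment items have been put back on one another's trays: swap them so that the carton lies lengthways in the oblong tray, and the sample cup stands in the round tray, the brown bottle in the square tray and the small vial in the six-sided tray, each upright in the middle of its tray. No tray takes two things, so use the empty rubber mat as a free spot on the way. Lift the things and set them down, never drop or tip them over, and leave all four standing still.

Things in the scene. Friction and masses are not known exactly. Their poses are not given: they have to be found in the camera images.
- carton: Loose white medicine carton with a blue band, 32 (x) x 85 (y) x 48 (z) mm, standing on its 32 x 85 mm side; grip it across its 32 mm width (along its own x). Stands upright on a wrong tray at the start (any like it elsewhere in the room are no part of the job). Origin: centre of its underside; z up.
- vial: Loose small white injection vial with a grey cap, the smallest of the four things: round, 25 mm across, 50 mm tall; grip it round the body, 20 to 30 mm above its underside. Stands upright on a wrong tray at the start (any like it elsewhere in the room are no part of the job). Origin: centre of its underside; z up.
- cup: Loose clear plastic sample cup with a red screw lid (closed, does not turn): round, 55 mm across the body, 60 mm across the lid (the lid takes up the top 12 mm), 64 mm tall; grip it round the rim of the lid, about 57 mm above its underside, from above: the lid stands out over the body. Stands upright on a wrong tray at the start (any like it elsewhere in the room are no part of the job). Origin: centre of its underside; z up.
- bottle: Loose brown bottle with a white cap: round, 45 mm across, 93 mm tall; grip it round the brown body, 25 to 55 mm above its underside, not by the cap. Stands upright on a wrong tray at the start (any like it elsewhere in the room are no part of the job). Origin: centre of its underside; z up.
- tray_round: Round tray, 120 mm across outside, 110 mm inside; home of the cup. Fixed, plain grey plastic. Floor 5 mm above the worktop, lip 5 mm thick whose top is 8 mm above the worktop. Origin: centre of its underside, on the worktop; z up.
- tray_square: Square tray, 116 x 116 mm outside, 106 x 106 mm inside; home of the bottle. Fixed, plain grey plastic. Floor 5 mm above the worktop, lip 5 mm thick whose top is 8 mm above the worktop. Origin: centre of its underside, on the worktop; z up.
- tray_oblong: Oblong tray, 80 (x) x 134 (y) mm outside, 70 x 124 mm inside, long along its own y; home of the carton. Fixed, plain grey plastic. Floor 5 mm above the worktop, lip 5 mm thick whose top is 8 mm above the worktop. Origin: centre of its underside, on the worktop; z up.
- tray_hex: Six-sided tray, 116 mm across the flats outside, 106 mm inside; home of the vial. Fixed, plain grey plastic. Floor 5 mm above the worktop, lip 5 mm thick whose top is 8 mm above the worktop. Origin: centre of its underside, on the worktop; z up.
- spare_mat: Flat dark rubber mat without a lip, 130 x 130 mm, 4 mm thick, fixed, empty at the start: a free spot to stand a thing on for the time being. Origin: centre of its underside, on the worktop; z up.
There are look-alikes about, which are no part of the job. What is shaped like the cup but blue or yellow is not meant.

How it is judged:
By the outcome, as a careful person would: the job done as asked, in the order asked, and still so for the second after the job is handed in, with the robot touching nothing.
It also fails if it takes over 144 s, if anything falls off the work surface, if the arm or the gripper's body presses on something with over 40 N, if the wrist force passes 120 N, or if a joint passes its speed limit or range.

## Robot

A 6-joint arm with a two-finger parallel gripper is mounted at the origin on a cart in front of the work surface, level with it; the furniture and walls round the work are solid. World frame = base frame: x ahead of the robot, y to its left, z up, the work surface at z = 0. Lengths are in mm, angles in rad, forces in N, time in s.
With the tool pointing down it reaches from about 275 to 750 mm from the base axis. Payload 10.2 kg.
Tool frame: the origin (TCP) lies between the finger pads; the fingertips stand 17 mm ahead of it and the grasp point (between the pads) lies 2 mm behind it; z points along the fingers, y is the line along which they close (so a half turn about z gives the same grasp; the last joint's range is limited). The gripper opens to 85 mm and grips with 20 to 120 N. Pads are 22 mm wide; open, the fingers measure 114 mm over their backs; the gripper's body (76 mm by 85 mm) begins 54 mm behind the grasp point. The pads swing forward as they close: fully open they stand 13 mm farther back than shut.
Start: joints at [0.956, 0.313, 1.498, -0, 1.331, -0.223], TCP at [200.486, 485.218, 248.294] pointing down, gripper open.
Joint ranges: [-2.94, 2.94], [-0.97, 2.17], [0.19, 2.56], [-1.23, 4.37], [0.02, 3.11], [-2.88, 2.88]. Speed limits (rad/s): [2.39, 2.39, 3.01, 3.14, 3.14, 3.14].

## Interface

Orientations are given as a unit quaternion [w, x, y, z].
In Python, from rig import * gives the robot as it stands.
- The arm moves only by the tool step_arm, never from a script. Its argument "commands" is text: rows parted by semicolons, each of 7 numbers parted by spaces: the opening, from 0 (shut) to 1 (fully open), then the shift along the tool's x, y, z in cm, then the turn, a rotation vector about the tool's x, y, z in rad. In form: hand x y z rx ry rz; .... A call has 1 to 20 rows; each row is the pose to reach, as a shift and turn from the pose commanded when the call began, along the tool's axes at that moment; what a row does not reach only later rows make up. A row lasts 1/12 s, in which the tool goes at most 41.7 mm and 7.16 degrees, less where a joint would pass 70% of its speed; a pose out of reach is approached as far as the arm can. A call with a gripper value outside its range is refused whole. The fingers move at their own pace and stop on an object; "newtons" is the grip in N (left out, the last holds). Time passes only in rows, so rows that repeat a pose let the fingers close. It gives the time, the measured TCP pose, the force, the opening and the grip force at its end, in the units of the state.
- sense(): the state, without advancing time (a new reading comes with each control period).
- capture(name): name is "side" or "top"; returns the picture (420x560x3 uint8, red, green, blue); there is no depth.
- camera_model(name): a dict with "mtx" (3x3 intrinsics, pixels), "eye" and "rotation" of the camera in the world. Camera axes: x right, y down, z forward; pixel columns grow to the right and rows downward; lengths in mm; the calibration is good to about 2 mm. A picture is of the moment at which its call begins. camera_model takes no time and is no camera call.
- finish_job(): hands the job in; it is judged then, once.
Trained networks look in the newest picture that a camera, given by its name, has taken for a name from the list of things; names that differ only in an ending like _2 or _b are one class to them, and where a whole thing is asked for, a point or a joint stands for the part that bears it (a point fixed in the world has none). Each returns a list of dicts, best first, with "score" (0 to 1); they miss things now and then, are a little off and sometimes report something else, mostly with a low value. They report only what shows in the picture. A call takes as long as a camera call. They do not tell look-alikes from the thing itself.
- search_frame(camera, label): "rect" ([centre column, centre row, width, height] in pixels, round what is visible of it).
- trace(camera, label): "mask" (420x560 bool, what is visible of it) and "rect" ([centre column, centre row, width, height] in pixels, round what is visible of it).
- spot_point(camera, label): "xy" ([column, row] in pixels: a listed point, or the origin of a listed thing).
The state is a dict: "time_s": time; "joints": joint angles; "dq": joint speeds; "tau": joint torques, N m; "eef_pos": TCP position; "ee_rot": TCP orientation; "force": force on the tool from outside, world axes, zero at the start; "wrist_torque": the same for the moment, N m; "grip_width": opening from 0.0 (shut) to 1.0 (fully open); "grip_force": force on a finger pad.
Only numpy, scipy, OpenCV 4.12 (cv2) and the standard library are available. Lean on these libraries where they do the work, as an engineer would, in place of code of your own. Each camera call takes 0.05 s, during which the arm holds its last target. There are 200 camera calls.

## Working session

There is one attempt and no reset: what is moved stays moved. The work goes in short steps, Python scripts to look and compute and a tool call to move; the robot and the scene stay as the last step left them, time stands still between calls to the robot, and variables do not carry over. Pictures are saved under pics/ and viewed, at most 14 in all, crops included, and the job is handed in when it is done.

Besides the shell and the picture viewer there is one more tool, called after "Emit:" by a JSON object that holds its "method" and its "body". step_arm: Moves the arm, as the interface text tells. Its arguments: {"type":"object","properties":{"commands":{"type":"string"},"newtons":{"type":"number"}},"required":["commands"]}

```bash
mkdir -p pics; ls; python3 - <<'E'
from rig import *
import cv2
for n in("side","top"):
    im=capture(n); cv2.imwrite(f"pics/{n}0.png",im[:,:,::-1])
    m=camera_model(n); print(n,m)
s=sense();print(s)
E
```

```text
pics
side {'mtx': array([[518.04045056,   0.        , 275.34535441],
       [  0.        , 518.04045056, 207.58253497],
       [  0.        ,   0.        ,   1.        ]]), 'eye': array([ 366.46698055, 1147.31971555,  525.35708853]), 'rotation': array([ 0.0261252 , -0.0452357 ,  0.83074632, -0.55419469])}
top {'mtx': array([[477.35689425,   0.        , 274.19832935],
       [  0.        , 477.35689425, 204.01665907],
       [  0.        ,   0.        ,   1.        ]]), 'eye': array([ 231.37115912,  -31.79101788, 1108.4701235 ]), 'rotation': array([-0.0909712 ,  0.72672006, -0.67580651,  0.08299245])}
{'time_s': 0.1, 'joints': array([ 9.55623001e-01,  3.13386587e-01,  1.49835738e+00,  2.75863468e-06,
        1.33099495e+00, -2.23400293e-01]), 'dq': array([-0.00130796,  0.00044321, -0.00020139,  0.00164687,  0.0005787 ,
       -0.00024418]), 'tau': array([ 3.22045227e-03, -4.12903190e+01, -2.60141838e+01, -1.42639924e-04,
        3.05515176e-03,  2.16598409e-05]), 'eef_pos': array([200.34709415, 485.04374974, 247.79751129]), 'ee_rot': array([-2.34550561e-04,  1.94636464e-01,  9.80875282e-01, -5.22940892e-04]), 'force': array([0.03508038, 0.24530319, 0.9118395 ]), 'wrist_torque': array([ 0.04444183, -0.02606574,  0.01190037]), 'grip_force': 0.0, 'grip_width': 1.0000926268537627}
```

View pics/side0.png

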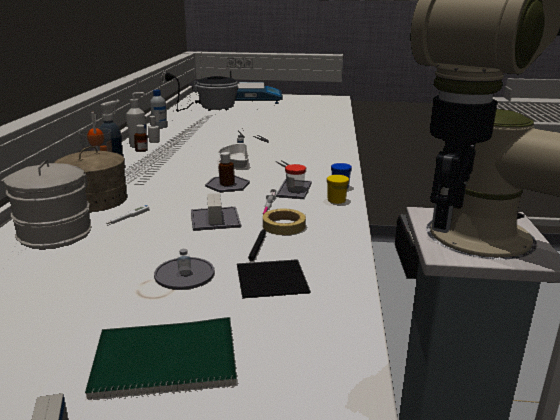

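View pics/top0.png

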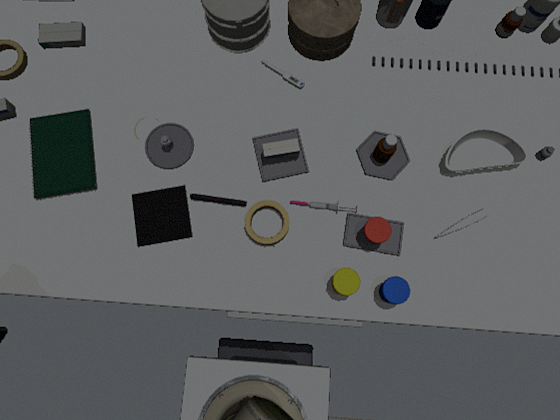

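The side view shows the vial on the round tray (184,270), the carton on the square tray (214,212), the bottle on the hex tray (227,172) and the red cup on the oblong tray (296,178). The mat is at (272,277).

In the top view the same things are at:
- vial (166,143)
- carton (281,149)
- bottle (386,148)
- cup (377,230)
- mat (162,215)

Look-alikes in the top view:
- yellow cup (346,281) and blue cup (395,290)
- cartons at (62,35) and (5,108)
- brown bottles at (510,22) and (395,10)
- possible vial at (545,153)

I'm choosing the four that stand on trays.

```bash
cat > h.py <<'E'
from rig import *
import numpy as np, cv2
from scipy.optimize import minimize
from scipy.spatial.transform import Rotation as R
def cam(n):
    m=camera_model(n); q=m["rotation"]
    return m["mtx"],np.array(m["eye"]),R.from_quat([q[1],q[2],q[3],q[0]]).as_matrix()
C={n:cam(n) for n in("side","top")}
def proj(n,P):
    K,e,r=C[n]; p=((np.asarray(P)-e)@r)@K.T; return p[:,:2]/p[:,2:]
def pix2(n,uv,z):
    K,e,r=C[n]; d=r@np.linalg.inv(K)@[uv[0],uv[1],1]; return e+d*(z-e[2])/d[2]
a=np.arange(0,2*np.pi,np.pi/24)
def cyl(r,z0,z1): return np.vstack([np.c_[r*np.cos(a),r*np.sin(a),0*a+z] for z in(z0,z1)])
def box(x,y,h): return np.array([[i*x/2,j*y/2,k] for i in(-1,1) for j in(-1,1) for k in(0,h)],float)
b=np.arange(6)*np.pi/3; rh=58/np.cos(np.pi/6)
M=dict(carton=[box(32,85,48)],vial=[cyl(12.5,0,32),cyl(9,32,50)],cup=[cyl(27.5,0,52),cyl(30,52,64)],
 bottle=[cyl(22.5,0,65),cyl(14,65,93)],tray_round=[cyl(60,0,8)],tray_square=[box(116,116,8)],tray_oblong=[box(80,134,8)],
 tray_hex=[np.vstack([np.c_[rh*np.cos(b),rh*np.sin(b),0*b+z] for z in(0,8)])],spare_mat=[box(130,130,4)])
def sil(n,lab,x,y,yaw,z):
    im=np.zeros((420,560),np.uint8); c,s=np.cos(yaw),np.sin(yaw)
    for P in M[lab]:
        Q=P@np.array([[c,s,0],[-s,c,0],[0,0,1]])+[x,y,z]
        h=cv2.convexHull(proj(n,Q).astype(np.float32))
        cv2.fillConvexPoly(im,np.round(h*64).astype(np.int32),255,cv2.LINE_AA,6)
    return im/255.
def fit(lab,masks,z,x0,yaws,ign={}):
    def cost(p):
        t=0
        for n,m in masks.items():
            s=sil(n,lab,p[0],p[1],p[2]/50,z); k=1-ign.get(n,np.zeros_like(s))
            t+=1-(np.minimum(s,m)*k).sum()/max(1,(np.maximum(s,m)*k).sum())
        return t
    best=None
    for y in yaws:
        p0=np.array([x0[0],x0[1],y*50]); S=np.vstack([p0,p0+[8,0,0],p0+[0,8,0],p0+[0,0,6 if len(yaws)>1 else .01]])
        o=minimize(cost,p0,method="Nelder-Mead",options=dict(initial_simplex=S,xatol=.1,fatol=1e-4,maxiter=200))
        if best is None or o.fun<best.fun: best=o
    return best.x[0],best.x[1],best.x[2]/50,best.fun/len(masks)
def pick(n,lab,near):   # mask whose rect lies nearest the projected spot
    L=[d for d in trace(n,lab) if d["score"]>.2]
    if not L: return None
    d=min(L,key=lambda d:np.hypot(*(np.array(d["rect"][:2])-near)))
    return d["mask"].astype(float) if np.hypot(*(np.array(d["rect"][:2])-near))<35 else None
def go(labs,guess,zs):
    for n in C: capture(n)
    for lab in labs:
        z=zs.get(lab,0); g=guess[lab]; ms={}
        for n in C:
            m=pick(n,lab,proj(n,[[g[0],g[1],z+20]])[0])
            if m is not None: ms[n]=m
        yield lab,ms,z,g
def show(im,name,s): cv2.imwrite("pics/"+name,cv2.resize(im[:,:,::-1],None,fx=s,fy=s,interpolation=cv2.INTER_CUBIC))
E
cat > m1.py <<'E'
from h import *
import json
px=dict(vial=(168,148),carton=(281,150),bottle=(383,155),cup=(375,233),tray_round=(169,146),tray_square=(280,155),tray_hex=(383,155),tray_oblong=(374,234),spare_mat=(162,215))
guess={k:pix2("top",v,5) for k,v in px.items()}
on=dict(tray_round="vial",tray_square="carton",tray_hex="bottle",tray_oblong="cup")
zs=dict(vial=5,carton=5,bottle=5,cup=5); ob={};out={}
for lab,ms,z,g in go(list(px),guess,zs):
    yaw=[0] if lab in("vial","cup","bottle","tray_round") else np.arange(-1.5,1.5,.5)
    ob[lab]=ms
    ig={n:cv2.dilate(m,np.ones((3,3))) for n,m in ob.get(on.get(lab,""),{}).items()}
    r=fit(lab,ms,z,g,yaw,ig); out[lab]=r
    one={n:np.round(fit(lab,{n:ms[n]},z,g,[r[2]],ig)[:2]) for n in ms}
    print(lab,np.round(r,3),one)
json.dump(out,open("poses.json","w"))
E
python3 m1.py
python3 - <<'E'
from h import *
import json
im=capture("top")
p=json.load(open("poses.json"))
for k,v in p.items():
    z=0 if k[0]+k[1] in("tr","sp") else 5
    s=(sil("top",k,v[0],v[1],v[2],z)>.5).astype(np.uint8)
    c,_=cv2.findContours(s,cv2.RETR_EXTERNAL,cv2.CHAIN_APPROX_NONE); im=np.ascontiguousarray(im)
    cv2.drawContours(im,c,-1,(0,255,0),1)
show(im[100:310,110:440],"fit1.png",2.4)
E
```

```text
vial [6.39461e+02 2.60424e+02 0.00000e+00 2.62000e-01] {'side': array([639., 260.]), 'top': array([635., 260.])}
carton [ 6.36091e+02 -1.57550e+01  2.29000e-01  1.42000e-01] {'side': array([638., -22.]), 'top': array([634., -15.])}
bottle [ 6.52701e+02 -2.62137e+02  0.00000e+00  1.51000e-01] {'side': array([ 654., -262.]), 'top': array([ 651., -262.])}
cup [ 4.54415e+02 -2.57180e+02  0.00000e+00  1.63000e-01] {'side': array([ 454., -257.])}
tray_round [6.37860e+02 2.58775e+02 0.00000e+00 8.90000e-02] {'side': array([641., 255.]), 'top': array([637., 259.])}
tray_square [ 6.3573e+02 -1.5312e+01 -1.2850e+00  1.1700e-01] {'side': array([638., -18.]), 'top': array([635., -14.])}
tray_hex [ 6.51489e+02 -2.66164e+02 -1.72100e+00  1.42000e-01] {'side': array([ 653., -273.]), 'top': array([ 651., -264.])}
tray_oblong [ 4.53035e+02 -2.47838e+02 -1.03000e-01  2.89000e-01] {'side': array([ 453., -255.]), 'top': array([ 452., -246.])}
spare_mat [4.62797e+02 2.56323e+02 1.81700e+00 6.70000e-02] {'side': array([464., 256.]), 'top': array([461., 257.])}
```

View pics/fit1.png

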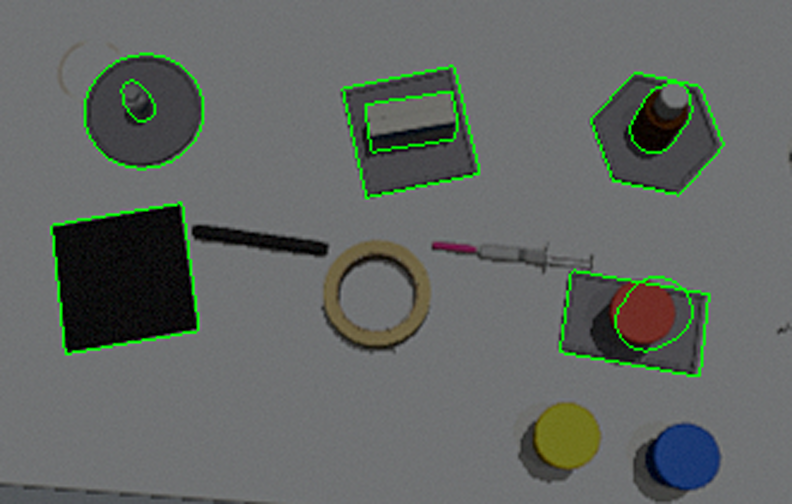

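The overlay fits the trays and mat well. The cup outline is off, since the lid really sits at crop (643,313), and the cap and carton fits need refining. I'll fit those by colour.

```bash
cat > m2.py <<'E'
from h import *
T=capture("top"); S=capture("side")
I=dict(top=T.astype(int),side=S.astype(int))
def cm(n,f,box):
    im=I[n]; m=np.zeros((420,560),np.uint8); x0,x1,y0,y1=box
    r,g,b=im[...,0],im[...,1],im[...,2]; m[y0:y1,x0:x1]=f(r,g,b)[y0:y1,x0:x1]; return m
red=lambda r,g,b:(r>1.7*g)&(r>90)
M["lid"]=[cyl(30,52,64)]
for n,bx in(("top",(350,410,205,260)),("side",(270,320,155,200))):
    m=cm(n,red,bx); print(n,m.sum(),np.round(fit("lid",{n:m.astype(float)},5,(452,-247),[0]),2))
bx=dict(top=(250,310,130,170))
W=cm("top",lambda r,g,b:(r+g+b>420),(255,306,130,168))
M["ctop"]=[box(32,85,48)*[1,1,0]+[0,0,48]]
print("ctop",W.sum(),np.round(fit("ctop",{"top":W.astype(float)},5,(636,-15),[.1,.3]),3))
for uv,z in(((390.8,138.8),98),((164.6,137.5),55)): print(np.round(pix2("top",uv,z)))
ims=[cv2.resize(a,(390,290),interpolation=cv2.INTER_CUBIC) for a in(T[125:175,133:200],T[125:175,250:317],S[240:290,150:217],S[145:195,200:267])]
show(np.vstack([np.hstack(ims[:2]),np.hstack(ims[2:])]),"crop1.png",1)
E
python3 m2.py
```

```text
top 530 [ 4.5161e+02 -2.4324e+02  0.0000e+00  1.9000e-01]
side 119 [ 454.33 -254.84    0.      0.48]
ctop 0 [ 6.36e+02 -1.50e+01  1.00e-01  1.00e+00]
[ 656. -263.   98.]
[639. 260.  55.]
```

View pics/crop1.png

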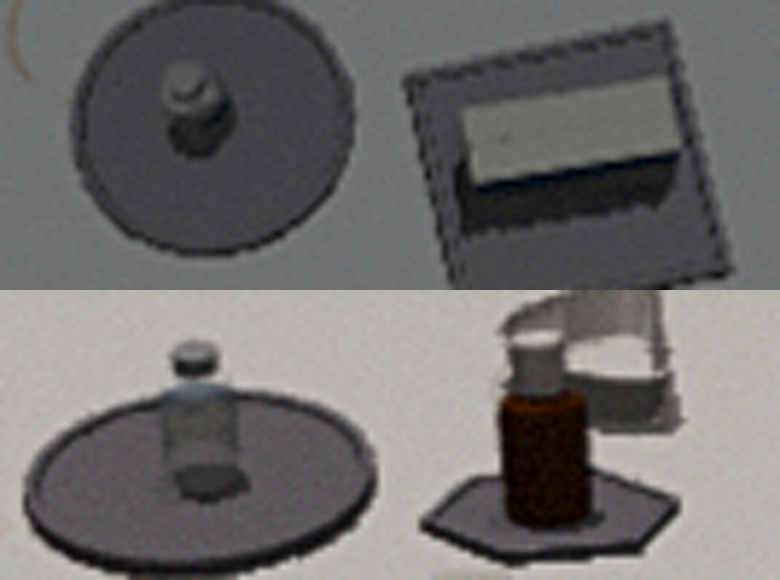

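The crop shows the vial with its grey cap (top view about (165.6,139.7)), the white carton's top face, and the brown bottle on the hex tray. All four are the right things.

```bash
python3 - <<'E'
from h import *
P=np.array([(462,108),(670,75),(680,150),(480,185)])
w=np.array([pix2("top",(250+(x-390)/5.82,125+y/5.8),53)[:2] for x,y in P]); print(w.round(),w.mean(0))
for i in range(4): d=w[(i+1)%4]-w[i]; print(np.hypot(*d).round(1),np.arctan2(d[1],d[0]).round(3))
print(pix2("top",(165.6,139.7),55))
S=capture("side").astype(int); m=((S[...,0]>1.5*S[...,1])&(S[...,0]>40)); m[:,:270]=0;m[:,320:]=0;m[:155]=0;m[200:]=0
M["lid"]=[cyl(30,52,64)]
print(m.sum(),np.round(fit("lid",{"side":m.astype(float)},5,(452,-247),[0]),2))
ys,xs=np.where(m);print(xs.min(),xs.max(),ys.min(),ys.max())
q=sil("side","lid",452,-245,0,5)>.5;ys,xs=np.where(q);print(xs.min(),xs.max(),ys.min(),ys.max(),q.sum())
s=sense();q=s["ee_rot"];print(s["eef_pos"],R.from_quat([q[1],q[2],q[3],q[0]]).as_matrix().round(3))
E
```

```text
[[641.  28.]
 [661. -55.]
 [629. -61.]
 [608.  19.]] [634.85815208 -16.99821801]
85.5 -1.331
32.6 -2.957
81.9 1.827
33.9 0.294
[633.4546981  256.69563179  55.        ]
188 [ 4.5381e+02 -2.4768e+02  0.0000e+00  2.0000e-01]
285 305 164 174
285 306 164 175 231
[200.47228481 485.22592274 248.30946678] [[-0.924  0.382  0.   ]
 [ 0.382  0.924  0.   ]
 [-0.     0.    -1.   ]]
```

```bash
cat > p.py <<'E'
import sys,numpy as np
from rig import *
from scipy.spatial.transform import Rotation as R
def main(*ts):
    s=sense();q=s["ee_rot"];m=R.from_quat([q[1],q[2],q[3],q[0]]).as_matrix()
    th=np.arctan2(m[1,1],m[0,1]); print("t",round(s["time_s"],1),"pos",s["eef_pos"].round(1),"th",round(th,3),"F",s["force"].round(1),"w",round(s["grip_width"],3),round(s["grip_force"],1),"tilt",(m[2,:2]).round(3))
    for x,y,z,t in ts:
        d=m.T@(np.array([x,y,z])-s["eef_pos"])/10; dt=(th-t+np.pi)%(2*np.pi)-np.pi
        print((x,y,z,t),"->",d.round(2),"rz",round(dt,3))
a=[float(v) for v in sys.argv[1:]]
main(*np.reshape(a,(-1,4)))
E
python3 p.py 637 259 140 0
```

```text
t 1.3 pos [200.5 485.2 248.3] th 1.179 F [-0.3 -0.3 -0.1] w 1.0 0.0 tilt [-0.  0.]
(np.float64(637.0), np.float64(259.0), np.float64(140.0), np.float64(0.0)) -> [-48.98  -4.24  10.83] rz 1.179
```

Emit:
{"method": "step_arm", "body": {"commands": "1 -3 -0.3 0.5 0 0 0.08;1 -7 -0.6 1 0 0 0.18;1 -11 -0.9 2 0 0 0.29;1 -15 -1.3 3 0 0 0.40;1 -19 -1.6 4 0 0 0.5;1 -23 -2 5 0 0 0.6;1 -27 -2.3 6 0 0 0.7;1 -31 -2.7 7 0 0 0.8;1 -35 -3 8 0 0 0.9;1 -39 -3.4 9 0 0 1.0;1 -43 -3.7 10 0 0 1.1;1 -46 -4 10.5 0 0 1.15;1 -48 -4.2 10.8 0 0 1.179;1 -49 -4.2 10.8 0 0 1.179;1 -49 -4.2 10.8 0 0 1.179;1 -49 -4.2 10.8 0 0 1.179", "newtons": 30}}

```text
time_s: 2.63
eef_pos: [637.2, 259.3, 139.9]
ee_rot: [-0.0, 0.707, 0.707, -0.0]
force: [-0.2, 0.4, -0.0]
grip_width: 1.003
grip_force: 0.0
```

```bash
python3 p.py 637 259 27.5 0; python3 - <<'E'
from h import *
T=capture("top");S=capture("side")
show(np.hstack([T[90:240,90:240],S[170:320,130:280]]),"a1.png",2.6)
E
```

```text
t 2.6 pos [637.2 259.3 139.9] th -0.0 F [-0.2  0.4 -0. ] w 1.003 0.0 tilt [ 0.    -0.001]
(np.float64(637.0), np.float64(259.0), np.float64(27.5), np.float64(0.0)) -> [-3.000e-02 -1.000e-02  1.124e+01] rz -0.0
```

View pics/a1.png

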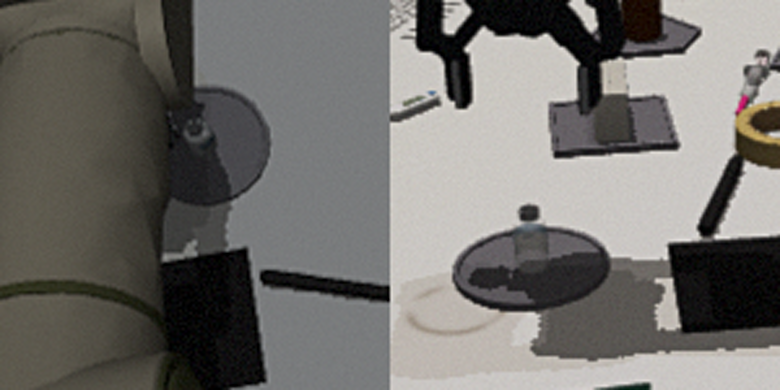

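The gripper straddles the vial (fingers at 458 and 590, vial at 530 in the crop), so I'm descending.

Emit:
{"method": "step_arm", "body": {"commands": "1 0 0 2 0 0 0;1 0 0 4.5 0 0 0;1 0 0 7 0 0 0;1 0 0 9 0 0 0;1 0 0 10.3 0 0 0;1 0 0 11 0 0 0;1 0 0 11.2 0 0 0;0.6 0 0 11.2 0 0 0;0.4 0 0 11.2 0 0 0;0.2 0 0 11.2 0 0 0;0 0 0 11.2 0 0 0;0 0 0 11.2 0 0 0;0 0 0 11.2 0 0 0;0 0 0 11.2 0 0 0;0 0 0 11.2 0 0 0;0 0 0 11.2 0 0 0", "newtons": 25}}

```text
time_s: 4.07
eef_pos: [637.6, 259.3, 29.0]
ee_rot: [0.0, 0.707, 0.707, 0.0]
force: [-1.3, -0.4, 5.1]
grip_width: 0.283
grip_force: 24.8
```

```bash
python3 p.py 462 256 100 0
```

```text
t 4.1 pos [637.6 259.3  29. ] th -0.0 F [-1.3 -0.4  5.1] w 0.283 24.8 tilt [0.    0.001]
(np.float64(462.0), np.float64(256.0), np.float64(100.0), np.float64(0.0)) -> [ -0.33 -17.55  -7.12] rz -0.0
```

Emit:
{"method": "step_arm", "body": {"commands": "0 0 0 -1 0 0 0;0 0 0 -3 0 0 0;0 0 0 -5 0 0 0;0 0 -1 -7 0 0 0;0 0 -3 -7 0 0 0;0 -0.1 -5.5 -7 0 0 0;0 -0.2 -8 -7 0 0 0;0 -0.3 -11 -7 0 0 0;0 -0.3 -13.5 -7 0 0 0;0 -0.3 -15.5 -6 0 0 0;0 -0.3 -17 -5 0 0 0;0 -0.3 -17.5 -3.5 0 0 0;0 -0.3 -17.5 -2 0 0 0;0 -0.3 -17.5 -1 0 0 0;0 -0.3 -17.5 -0.3 0 0 0;0 -0.3 -17.5 -0.3 0 0 0"}}

```text
time_s: 5.4
eef_pos: [462.0, 256.1, 30.3]
ee_rot: [-0.0, 0.707, 0.707, -0.001]
force: [-0.6, 0.2, 0.1]
grip_width: 0.28
grip_force: 24.7
```

```bash
python3 p.py; python3 - <<'E'
from h import *
S=capture("side")
show(S[200:320,190:340],"a2.png",4)
E
```

```text
t 5.4 pos [462.  256.1  30.3] th -0.0 F [-0.6  0.2  0.1] w 0.28 24.7 tilt [-0.001 -0.002]
```

View pics/a2.png

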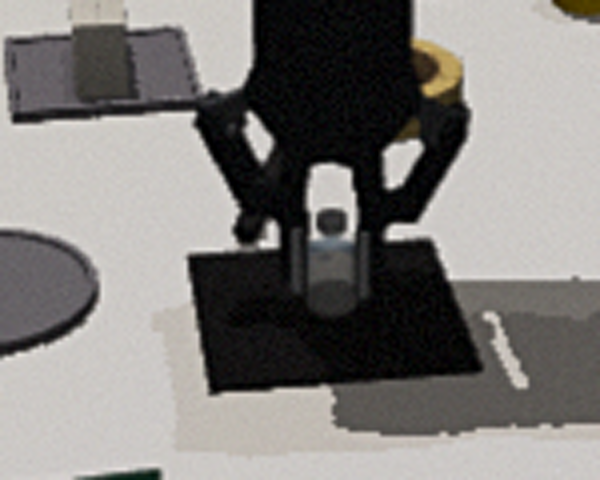

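The vial is held upright over the mat (crop (330,265)). I'll lower it and release.

Emit:
{"method": "step_arm", "body": {"commands": "0 0 0 0.1 0 0 0;0 0 0 0.2 0 0 0;0 0 0 0.3 0 0 0;0 0 0 0.3 0 0 0;0.15 0 0 0.3 0 0 0;0.35 0 0 0.3 0 0 0;0.5 0 0 0.2 0 0 0;0.7 0 0 0 0 0 0;1 0 0 -1 0 0 0;1 0 0 -4 0 0 0;1 0 0 -8 0 0 0;1 0 0 -12 0 0 0;1 0 0 -14 0 0 0"}}

```text
time_s: 6.53
eef_pos: [463.4, 256.7, 176.8]
ee_rot: [0.002, 0.707, 0.707, 0.003]
force: [-0.1, -0.1, 1.1]
grip_width: 1.0
grip_force: 0.0
```

```bash
python3 p.py 452.5 -246 170 -1.57 452.5 -246 170 1.2
```

```text
t 6.5 pos [463.4 256.7 176.8] th 0.0 F [-0.1 -0.1  1.1] w 1.0 0.0 tilt [0.002 0.006]
(np.float64(452.5), np.float64(-246.0), np.float64(170.0), np.float64(-1.57)) -> [-50.27  -1.1    0.58] rz 1.57
(np.float64(452.5), np.float64(-246.0), np.float64(170.0), np.float64(1.2)) -> [-50.27  -1.1    0.58] rz -1.2
```

Emit:
{"method": "step_arm", "body": {"commands": "1 -2 0 0 0 0 0.1;1 -5 -0.1 0 0 0 0.2;1 -9 -0.2 0 0 0 0.32;1 -13 -0.3 0 0 0 0.44;1 -17 -0.4 0 0 0 0.56;1 -21 -0.5 0 0 0 0.68;1 -25 -0.6 0 0 0 0.8;1 -29 -0.7 0 0 0 0.92;1 -33 -0.8 0 0 0 1.04;1 -37 -0.8 0 0 0 1.16;1 -41 -0.9 0 0 0 1.28;1 -44 -0.9 0 0 0 1.4;1 -47 -1 0 0 0 1.5;1 -49 -1 0 0 0 1.57;1 -50.2 -1 0 0 0 1.57;1 -50.2 -1 0 0 0 1.57;1 -50.2 -1 0 0 0 1.57;1 -50.2 -1 0 0 0 1.57"}}

```text
time_s: 8.03
eef_pos: [452.4, -244.4, 171.5]
ee_rot: [-0.0, 1.0, 0.002, -0.0]
force: [-1.3, -0.3, 0.4]
grip_width: 1.001
grip_force: 0.0
```

```bash
python3 p.py 452.5 -246 52.5 -1.57; python3 - <<'E'
from h import *
T=capture("top");S=capture("side")
show(np.hstack([T[170:290,330:450],S[110:230,235:355]]),"a3.png",3.2)
E
```

```text
t 8.0 pos [ 452.4 -244.4  171.5] th -1.567 F [-1.3 -0.3  0.4] w 1.001 0.0 tilt [-0. -0.]
(np.float64(452.5), np.float64(-246.0), np.float64(52.5), np.float64(-1.57)) -> [1.00e-02 1.60e-01 1.19e+01] rz 0.003
```

View pics/a3.png

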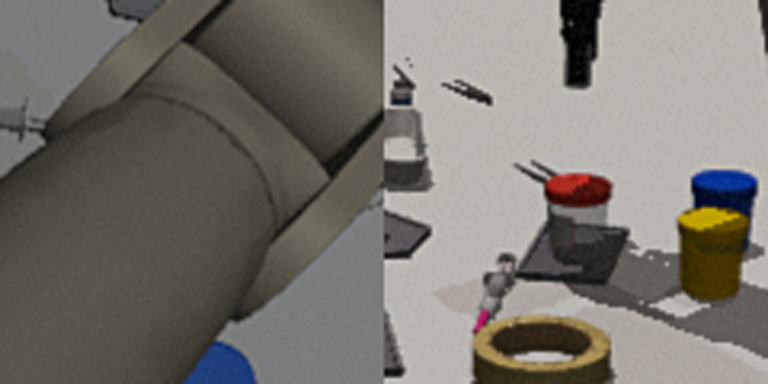

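The side crop shows the gripper at (577,60) directly above the red lid at (578,190). The yellow and blue cups are well clear. Descending.

Emit:
{"method": "step_arm", "body": {"commands": "1 0 0.1 2 0 0 0;1 0 0.1 4.5 0 0 0;1 0 0.1 7 0 0 0;1 0 0.1 9 0 0 0;1 0 0.1 10.5 0 0 0;1 0 0.1 11.5 0 0 0;1 0 0.1 11.9 0 0 0;1 0 0.1 11.9 0 0 0;0.7 0 0.1 11.9 0 0 0;0.6 0 0.1 11.9 0 0 0;0.4 0 0.1 11.9 0 0 0;0.4 0 0.1 11.9 0 0 0;0.4 0 0.1 11.9 0 0 0;0.4 0 0.1 11.9 0 0 0;0.4 0 0.1 11.9 0 0 0", "newtons": 30}}

```text
time_s: 9.38
eef_pos: [452.8, -246.9, 53.5]
ee_rot: [0.001, 1.0, 0.0, 0.001]
force: [-0.5, 1.0, 5.1]
grip_width: 0.692
grip_force: 31.6
```

```bash
python3 p.py 638 259 170 -1.57; python3 - <<'E'
from h import *
S=capture("side")
show(S[110:210,255:355],"a4.png",5)
E
```

```text
t 9.4 pos [ 452.8 -246.9   53.5] th -1.57 F [-0.5  1.   5.1] w 0.692 31.6 tilt [0.001 0.001]
(np.float64(638.0), np.float64(259.0), np.float64(170.0), np.float64(-1.57)) -> [ 18.59 -50.56 -11.68] rz 0.0
```

View pics/a4.png

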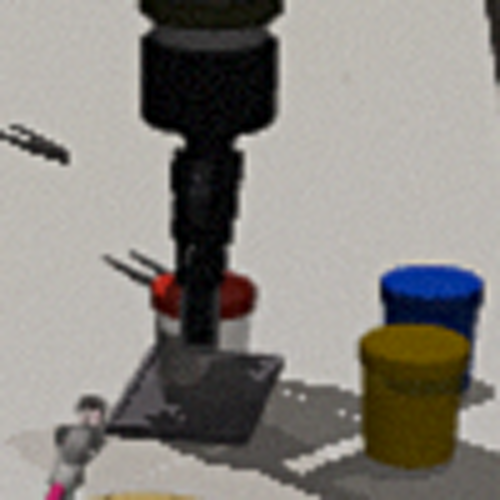

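Emit:
{"method": "step_arm", "body": {"commands": "0.4 0 0 -1 0 0 0;0.4 0 0 -3 0 0 0;0.4 0 0 -5.5 0 0 0;0.4 0 0 -8 0 0 0;0.4 0.4 -1 -10 0 0 0;0.4 1.1 -3 -11 0 0 0;0.4 2.2 -6 -11 0 0 0;0.4 3.5 -9.5 -11 0 0 0;0.4 4.8 -13 -11 0 0 0;0.4 6.2 -16.5 -11 0 0 0;0.4 7.5 -20 -11 0 0 0;0.4 8.8 -23.5 -11 0 0 0;0.4 10 -27 -11 0 0 0;0.4 11.3 -30.5 -11 0 0 0;0.4 12.6 -34 -11 0 0 0;0.4 13.9 -37.5 -11 0 0 0;0.4 15.2 -41 -11 0 0 0;0.4 16.5 -44.5 -11 0 0 0;0.4 17.8 -48 -11 0 0 0;0.4 18.6 -50 -11 0 0 0"}}

```text
time_s: 11.1
eef_pos: [638.1, 257.0, 163.3]
ee_rot: [-0.0, 1.0, 0.002, 0.001]
force: [-0.0, 0.1, -0.3]
grip_width: 0.689
grip_force: 32.4
```

Emit:
{"method": "step_arm", "body": {"commands": "0.4 0.1 -0.5 0 0 0 0;0.4 0.1 -0.5 0 0 0 0;0.4 0.1 -0.5 2 0 0 0;0.4 0.1 -0.5 4 0 0 0;0.4 0.1 -0.5 6 0 0 0;0.4 0.1 -0.5 8 0 0 0;0.4 0.1 -0.5 9.5 0 0 0;0.4 0.1 -0.5 10 0 0 0;0.4 0.1 -0.5 10 0 0 0;0.4 0.1 -0.5 10 0 0 0"}}

```text
time_s: 11.93
eef_pos: [639.3, 257.8, 63.6]
ee_rot: [-0.0, 1.0, 0.0, 0.001]
force: [-0.1, -0.5, -0.4]
grip_width: 0.691
grip_force: 32.4
```

```bash
python3 p.py 639 259 53.5 -1.57; cat > cupfit.py <<'E'
from h import *
# offset of lid from TCP, seen from the side
S=capture("side").astype(int); p=sense()["eef_pos"]
u,v=proj("side",[[p[0],p[1],p[2]+12]])[0].astype(int); print(u,v)
m=((S[...,0]>1.6*S[...,1])&(S[...,0]>35)); k=np.zeros_like(m); k[v-30:v+40,u-40:u+40]=1; m&=k
ys,xs=np.where(m); print(xs.min(),xs.max(),ys.min(),ys.max(),m.sum())
M["lid"]=[cyl(30,52,64)]
for dx in(-4,0,4):
    q=sil("side","lid",p[0]+dx,p[1],0,p[2]-48.5)>.5; y,x=np.where(q); print(dx,x.min(),x.max(),y.min(),y.max())
show(S[v-60:v+70,u-65:u+65].astype(np.uint8),"a5.png",4)
E
python3 cupfit.py
```

```text
t 11.9 pos [639.3 257.8  63.6] th -1.571 F [-0.1 -0.5 -0.4] w 0.691 32.4 tilt [ 0.001 -0.   ]
(np.float64(639.0), np.float64(259.0), np.float64(53.5), np.float64(-1.57)) -> [-0.04 -0.12  1.01] rz -0.001
182 239
168 197 232 249 232
-4 169 200 231 251
0 167 198 231 251
4 165 196 231 251
```

View pics/a5.png

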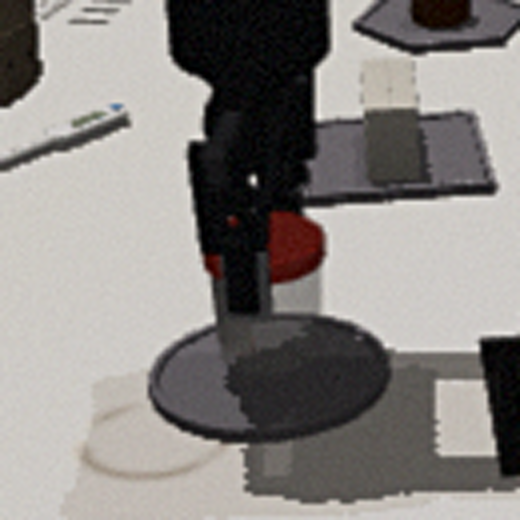

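The cup hangs upright over the round tray, with the lid at crop (265,245) and centred on the TCP. Lowering and releasing.

Emit:
{"method": "step_arm", "body": {"commands": "0.4 -0.1 -0.1 0.4 0 0 0;0.4 -0.1 -0.1 0.7 0 0 0;0.4 -0.1 -0.1 0.9 0 0 0;0.4 -0.1 -0.1 1.0 0 0 0;0.4 -0.1 -0.1 1.0 0 0 0"}}

```text
time_s: 12.4
eef_pos: [638.1, 259.6, 53.6]
ee_rot: [-0.0, 1.0, 0.001, 0.001]
force: [-3.8, -0.3, 8.0]
grip_width: 0.689
grip_force: 32.9
```

Emit:
{"method": "step_arm", "body": {"commands": "0.75 0 0 0 0 0 0;0.85 0 0 0 0 0 0;1 0 0 0 0 0 0;1 0 0 0 0 0 0;1 0 0 -1 0 0 0;1 0 0 -3 0 0 0;1 0 0 -6 0 0 0;1 0 0 -9 0 0 0;1 0 0 -11 0 0 0;1 0 0 -11.5 0 0 0;1 0 0 -11.5 0 0 0"}}

```text
time_s: 13.32
eef_pos: [638.4, 259.6, 169.4]
ee_rot: [-0.0, 1.0, 0.0, 0.002]
force: [0.7, -0.4, -0.8]
grip_width: 1.0
grip_force: 0.0
```

```bash
python3 p.py 635 -16.5 150 0.25
```

```text
t 13.3 pos [638.4 259.6 169.4] th -1.57 F [ 0.7 -0.4 -0.8] w 1.0 0.0 tilt [ 0.003 -0.001]
(np.float64(635.0), np.float64(-16.5), np.float64(150.0), np.float64(0.25)) -> [-0.37 27.61  1.92] rz -1.82
```

Emit:
{"method": "step_arm", "body": {"commands": "1 0 1 0 0 0 -0.1;1 0 3 0 0 0 -0.22;1 0 5 0 0 0 -0.34;1 0 7 0 0 0 -0.46;1 -0.1 9 0 0 0 -0.58;1 -0.1 11 0 0 0 -0.7;1 -0.2 13 0 0 0 -0.82;1 -0.2 15 0 0 0 -0.94;1 -0.3 17 0 0 0 -1.06;1 -0.3 19 0 0 0 -1.18;1 -0.3 21 0 0 0 -1.3;1 -0.3 23 0.5 0 0 -1.42;1 -0.3 25 1 0 0 -1.54;1 -0.3 26.5 1.5 0 0 -1.66;1 -0.3 27.4 1.9 0 0 -1.76;1 -0.3 27.6 1.9 0 0 -1.82;1 -0.3 27.6 1.9 0 0 -1.82;1 -0.3 27.6 1.9 0 0 -1.82;1 -0.3 27.6 1.9 0 0 -1.82"}}

```text
time_s: 14.9
eef_pos: [634.9, -16.1, 147.6]
ee_rot: [-0.001, 0.614, 0.789, -0.0]
force: [0.1, -0.4, -0.1]
grip_width: 1.0
grip_force: 0.0
```

```bash
python3 p.py 635 -16.5 28 0.26; python3 - <<'E'
from h import *
T=capture("top");S=capture("side")
show(np.hstack([T[90:240,90:310][:, :],S[130:280,150:300]]),"a6.png",2.1)
E
```

```text
t 14.9 pos [634.9 -16.1 147.6] th 0.249 F [ 0.1 -0.4 -0.1] w 1.0 0.0 tilt [ 0.001 -0.001]
(np.float64(635.0), np.float64(-16.5), np.float64(28.0), np.float64(0.26)) -> [-5.000e-02  1.000e-02  1.196e+01] rz -0.011
```

View pics/a6.png

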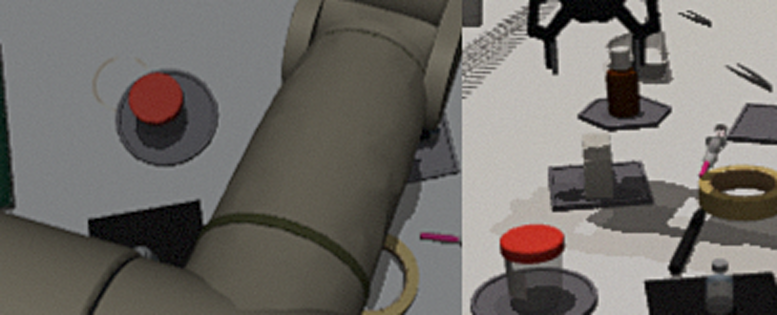

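The cup stands in the round tray, the vial on the mat, and the gripper (crop 597) is lined up over the carton (598,165). Descending.

Emit:
{"method": "step_arm", "body": {"commands": "1 0 0 2 0 0 0;1 0 0 4.5 0 0 0;1 0 0 7 0 0 0;1 0 0 9 0 0 0;1 0 0 10.7 0 0 0;1 0 0 11.6 0 0 0;1 0 0 11.9 0 0 0;1 0 0 11.9 0 0 0;0.7 0 0 11.9 0 0 0;0.5 0 0 11.9 0 0 0;0.4 0 0 11.9 0 0 0;0.2 0 0 11.9 0 0 0;0.1 0 0 11.9 0 0 0;0.1 0 0 11.9 0 0 0;0.1 0 0 11.9 0 0 0;0.1 0 0 11.9 0 0 0"}}

```text
time_s: 16.33
eef_pos: [635.5, -16.6, 30.0]
ee_rot: [0.001, 0.613, 0.79, 0.0]
force: [0.4, 0.3, 6.0]
grip_width: 0.374
grip_force: 30.5
```

```bash
python3 p.py 452.5 -247 120 -0.103
```

```text
t 16.3 pos [635.5 -16.6  30. ] th 0.25 F [0.4 0.3 6. ] w 0.374 30.5 tilt [-0.001  0.001]
(np.float64(452.5), np.float64(-247.0), np.float64(120.0), np.float64(-0.103)) -> [-17.8  -23.42  -9.02] rz 0.353
```

Emit:
{"method": "step_arm", "body": {"commands": "0.1 0 0 -1 0 0 0;0.1 0 0 -3 0 0 0;0.1 0 0 -5.5 0 0 0;0.1 -0.5 -0.7 -8 0 0 0.02;0.1 -1.5 -2 -9 0 0 0.05;0.1 -3.2 -4.2 -9 0 0 0.09;0.1 -5.2 -6.9 -9 0 0 0.13;0.1 -7.2 -9.5 -9 0 0 0.17;0.1 -9.2 -12.1 -9 0 0 0.21;0.1 -11.2 -14.7 -9 0 0 0.25;0.1 -13.2 -17.3 -9 0 0 0.28;0.1 -15 -19.7 -9 0 0 0.31;0.1 -16.5 -21.7 -9 0 0 0.34;0.1 -17.5 -23 -8 0 0 0.353;0.1 -17.8 -23.4 -6 0 0 0.353;0.1 -17.8 -23.4 -4 0 0 0.353;0.1 -17.8 -23.4 -2 0 0 0.353;0.1 -17.8 -23.4 -1.2 0 0 0.353;0.1 -17.8 -23.4 -1 0 0 0.353;0.1 -17.8 -23.4 -1 0 0 0.353"}}

```text
time_s: 18.0
eef_pos: [452.5, -246.9, 39.5]
ee_rot: [-0.0, 0.743, 0.67, -0.0]
force: [-0.2, -0.6, 0.6]
grip_width: 0.371
grip_force: 29.9
```

```bash
python3 p.py 452.5 -247 30 -0.103; python3 - <<'E'
from h import *
T=capture("top");S=capture("side")
show(np.hstack([T[180:290,320:430],S[110:220,235:345]]),"a7.png",3.6)
p=sense()["eef_pos"];m=trace("side","carton")
for d in m[:3]: print(d["score"],np.round(d["rect"]))
for dx,dy in((0,0),(0,8),(0,-8)):
    q=sil("side","carton",p[0]+dx,p[1]+dy,-.103,14)>.5;y,x=np.where(q);print(dy,x.min(),x.max(),y.min(),y.max())
E
```

```text
t 18.0 pos [ 452.5 -246.9   39.5] th -0.103 F [-0.2 -0.6  0.6] w 0.371 29.9 tilt [ 0. -0.]
(np.float64(452.5), np.float64(-247.0), np.float64(30.0), np.float64(-0.103)) -> [-0.01 -0.    0.95] rz 0.0
0.62 [294. 177.  15.  21.]
0 286 303 164 191
8 286 303 165 192
-8 287 303 163 190
```

View pics/a7.png

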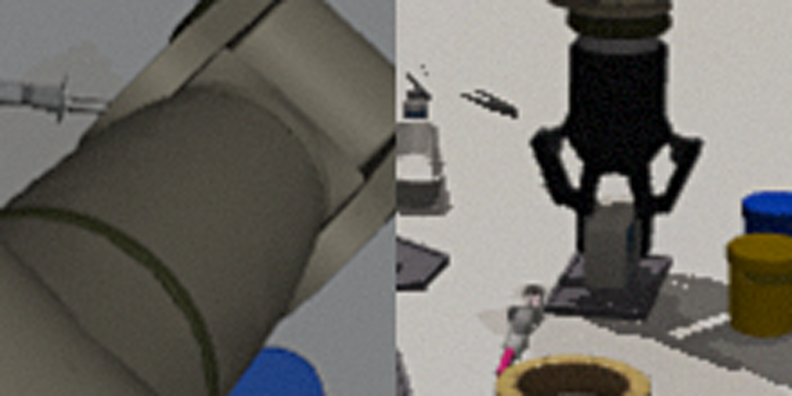

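The carton is held upright over the oblong tray (side crop (610,245)). Lowering and releasing with a small opening.

Emit:
{"method": "step_arm", "body": {"commands": "0.1 0 0 0.4 0 0 0;0.1 0 0 0.7 0 0 0;0.1 0 0 0.9 0 0 0;0.1 0 0 1.0 0 0 0;0.1 0 0 1.0 0 0 0;0.45 0 0 1.0 0 0 0;0.55 0 0 1.0 0 0 0;0.7 0 0 1 0 0 0;0.7 0 0 0 0 0 0;0.8 0 0 -2 0 0 0;0.8 0 0 -5 0 0 0;1 0 0 -9 0 0 0;1 0 0 -13 0 0 0;1 0 0 -14 0 0 0;1 0 0 -14 0 0 0"}}

```text
time_s: 19.4
eef_pos: [453.5, -247.7, 183.1]
ee_rot: [0.004, 0.743, 0.67, 0.0]
force: [-0.2, 0.4, 0.2]
grip_width: 0.995
grip_force: 0.0
```

```bash
python3 p.py 654 -262 180 0
```

```text
t 19.4 pos [ 453.5 -247.7  183.1] th -0.103 F [-0.2  0.4  0.2] w 0.995 0.0 tilt [-0.004  0.006]
(np.float64(654.0), np.float64(-262.0), np.float64(180.0), np.float64(0.0)) -> [ 0.64 20.09  0.42] rz -0.103
```

Emit:
{"method": "step_arm", "body": {"commands": "1 0 1 0 0 0 0;1 0.1 3 0 0 0 0;1 0.2 6 0 0 0 -0.03;1 0.3 9 0 0 0 -0.06;1 0.4 12 0 0 0 -0.08;1 0.5 15 0 0 0 -0.1;1 0.6 17.5 0 0 0 -0.1;1 0.6 19.5 0 0 0 -0.1;1 0.6 20.1 0 0 0 -0.1;1 0.6 20.1 0 0 0 -0.1;1 0.6 20.1 0 0 0 -0.1"}}

```text
time_s: 20.32
eef_pos: [652.5, -261.4, 177.7]
ee_rot: [-0.001, 0.708, 0.706, -0.0]
force: [-0.8, 0.0, -0.1]
grip_width: 0.999
grip_force: 0.0
```

```bash
python3 p.py 654 -262 50 0; python3 - <<'E'
from h import *
T=capture("top");S=capture("side")
show(np.hstack([T[110:290,310:450],S[80:260,170:310]]),"a8.png",2.7)
E
```

```text
t 20.3 pos [ 652.5 -261.4  177.7] th -0.003 F [-0.8  0.  -0.1] w 0.999 0.0 tilt [ 0.001 -0.002]
(np.float64(654.0), np.float64(-262.0), np.float64(50.0), np.float64(0.0)) -> [-0.08  0.18 12.77] rz -0.003
```

View pics/a8.png

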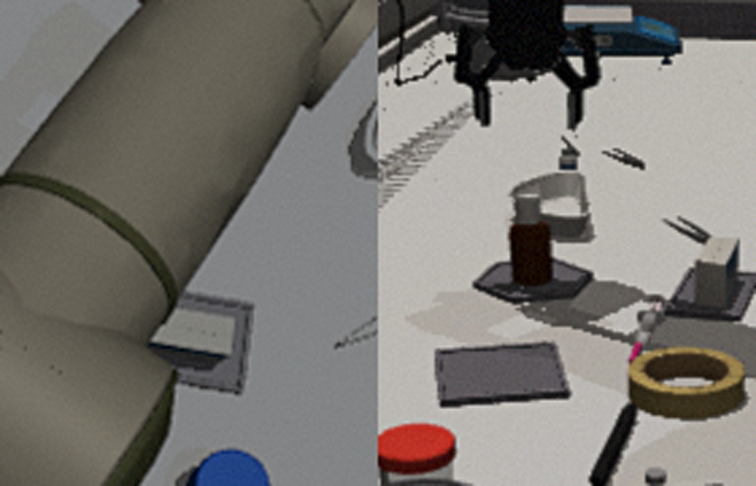

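The carton stands in the oblong tray, and the gripper (side crop 528) is over the bottle (530). Descending.

Emit:
{"method": "step_arm", "body": {"commands": "1 -0.1 0.1 2 0 0 0;1 -0.1 0.1 4.5 0 0 0;1 -0.1 0.1 7 0 0 0;1 -0.1 0.1 9.5 0 0 0;1 -0.1 0.1 11.3 0 0 0;1 -0.1 0.1 12.4 0 0 0;1 -0.1 0.1 12.7 0 0 0;1 -0.1 0.1 12.7 0 0 0;0.8 -0.1 0.1 12.7 0 0 0;0.6 -0.1 0.1 12.7 0 0 0;0.4 -0.1 0.1 12.7 0 0 0;0.2 -0.1 0.1 12.7 0 0 0;0.2 -0.1 0.1 12.7 0 0 0;0.2 -0.1 0.1 12.7 0 0 0;0.2 -0.1 0.1 12.7 0 0 0", "newtons": 35}}

```text
time_s: 21.67
eef_pos: [654.4, -263.0, 53.5]
ee_rot: [0.001, 0.708, 0.706, 0.0]
force: [-1.0, 0.6, 5.7]
grip_width: 0.494
grip_force: 35.6
```

```bash
python3 p.py 635.5 -15.5 150 0
```

```text
t 21.7 pos [ 654.4 -263.    53.5] th -0.003 F [-1.   0.6  5.7] w 0.494 35.6 tilt [-0.001  0.002]
(np.float64(635.5), np.float64(-15.5), np.float64(150.0), np.float64(0.0)) -> [24.73 -1.95 -9.68] rz -0.003
```

Emit:
{"method": "step_arm", "body": {"commands": "0.2 0 0 -1 0 0 0;0.2 0 0 -3 0 0 0;0.2 0 0 -5.5 0 0 0;0.2 0.5 0 -8 0 0 0;0.2 2 -0.1 -9 0 0 0;0.2 4.5 -0.3 -9 0 0 0;0.2 7.5 -0.6 -9 0 0 0;0.2 10.5 -0.8 -9 0 0 0;0.2 13.5 -1 -9 0 0 0;0.2 16.5 -1.3 -9 0 0 0;0.2 19.5 -1.5 -9 0 0 0;0.2 22 -1.7 -9 0 0 0;0.2 24 -1.9 -8 0 0 0;0.2 24.6 -1.9 -6 0 0 0;0.2 24.6 -1.9 -4 0 0 0;0.2 24.6 -1.9 -2.2 0 0 0;0.2 24.6 -1.9 -1.2 0 0 0;0.2 24.6 -1.9 -1 0 0 0;0.2 24.6 -1.9 -1 0 0 0"}}

```text
time_s: 23.25
eef_pos: [635.4, -16.2, 62.0]
ee_rot: [-0.0, 0.708, 0.706, -0.0]
force: [-0.2, -0.8, -0.8]
grip_width: 0.498
grip_force: 36.2
```

```bash
python3 p.py 635.5 -15.5 53.5 0; python3 - <<'E'
from h import *
T=capture("top");S=capture("side")
show(np.hstack([T[110:250,230:340],S[120:260,155:265]]),"a9.png",3.5)
E
```

```text
t 23.2 pos [635.4 -16.2  62. ] th -0.003 F [-0.2 -0.8 -0.8] w 0.498 36.2 tilt [ 0.    -0.001]
(np.float64(635.5), np.float64(-15.5), np.float64(53.5), np.float64(0.0)) -> [0.07 0.01 0.85] rz -0.003
```

View pics/a9.png

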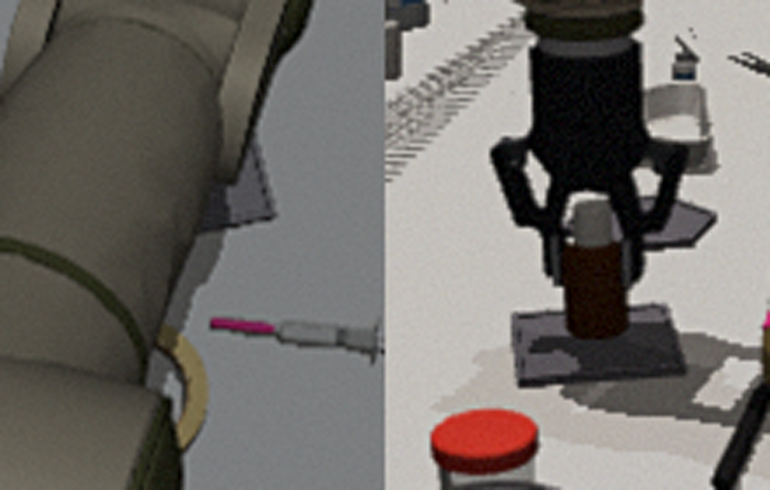

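The bottle is upright over the square tray (crop (598,290)). Lowering and releasing.

Emit:
{"method": "step_arm", "body": {"commands": "0.2 0 0 0.3 0 0 0;0.2 0 0 0.6 0 0 0;0.2 0 0 0.8 0 0 0;0.2 0 0 0.9 0 0 0;0.2 0 0 0.9 0 0 0;0.57 0 0 0.9 0 0 0;0.65 0 0 0.9 0 0 0;0.8 0 0 0.9 0 0 0;1 0 0 0.6 0 0 0;1 0 0 -1 0 0 0;1 0 0 -3 0 0 0;1 0 0 -6 0 0 0;1 0 0 -9.5 0 0 0;1 0 0 -12 0 0 0;1 0 0 -12.5 0 0 0;1 0 0 -12.5 0 0 0;1 0 0 -12.5 0 0 0"}}

```text
time_s: 24.77
eef_pos: [635.4, -16.5, 186.4]
ee_rot: [-0.001, 0.708, 0.706, -0.0]
force: [-0.7, 0.4, -1.1]
grip_width: 1.004
grip_force: 0.0
```

```bash
cat > m3.py <<'E'
from h import *
import sys
n=capture("side"); labs=dict(cup=(638,259,5),carton=(452.5,-247,5),bottle=(635.5,-15.5,5),vial=(462,256,4))
for l,(x,y,z) in labs.items():
    for c in("side",)+(("top",) if len(sys.argv)>1 else ()):
        if c=="top" and l=="cup": capture("top")
        m=pick(c,l,proj(c,[[x,y,z+25]])[0])
        print(l,c,None if m is None else np.round(fit(l,{c:m},z,(x,y),[-.1] if l=="carton" else [0]),2))
E
python3 m3.py;python3 p.py 462 256 150 0
```

```text
cup side [6.4205e+02 2.4940e+02 0.0000e+00 1.4000e-01]
carton side [ 4.5178e+02 -2.5297e+02 -1.0000e-01  1.4000e-01]
bottle side [ 6.3967e+02 -2.7880e+01 -0.0000e+00  2.1000e-01]
vial side [4.6279e+02 2.5415e+02 0.0000e+00 1.4000e-01]
t 25.0 pos [635.4 -16.5 186.1] th -0.003 F [-0.3  0.6  0.2] w 1.002 0.0 tilt [ 0.    -0.002]
(np.float64(462.0), np.float64(256.0), np.float64(150.0), np.float64(0.0)) -> [ 27.2  -17.42   3.66] rz -0.003
```

Emit:
{"method": "step_arm", "body": {"commands": "1 1 -0.6 0 0 0 0;1 3 -1.9 0 0 0 0;1 6 -3.8 0 0 0 0;1 9 -5.8 0 0 0 0;1 12 -7.7 0 0 0 0;1 15 -9.6 0.5 0 0 0;1 18 -11.5 1 0 0 0;1 21 -13.4 1.5 0 0 0;1 24 -15.4 2.5 0 0 0;1 26 -16.7 3.5 0 0 0;1 27.2 -17.4 3.6 0 0 0;1 27.2 -17.4 3.6 0 0 0;1 27.2 -17.4 3.6 0 0 0;1 27.2 -17.4 3.6 0 0 0"}}

```text
time_s: 26.18
eef_pos: [462.8, 255.6, 151.5]
ee_rot: [0.0, 0.708, 0.706, 0.0]
force: [0.3, 0.6, -0.4]
grip_width: 0.999
grip_force: 0.0
```

```bash
python3 p.py 462 256 27 0
```

```text
t 26.2 pos [462.8 255.6 151.5] th -0.003 F [ 0.3  0.6 -0.4] w 0.999 0.0 tilt [-0.     0.001]
(np.float64(462.0), np.float64(256.0), np.float64(27.0), np.float64(0.0)) -> [ 0.04 -0.09 12.45] rz -0.003
```

Emit:
{"method": "step_arm", "body": {"commands": "1 0 -0.1 2 0 0 0;1 0 -0.1 4.5 0 0 0;1 0 -0.1 7 0 0 0;1 0 -0.1 9.5 0 0 0;1 0 -0.1 11.3 0 0 0;1 0 -0.1 12.2 0 0 0;1 0 -0.1 12.4 0 0 0;1 0 -0.1 12.4 0 0 0;0.7 0 -0.1 12.4 0 0 0;0.5 0 -0.1 12.4 0 0 0;0.3 0 -0.1 12.4 0 0 0;0.1 0 -0.1 12.4 0 0 0;0 0 -0.1 12.4 0 0 0;0 0 -0.1 12.4 0 0 0;0 0 -0.1 12.4 0 0 0;0 0 -0.1 12.4 0 0 0", "newtons": 25}}

```text
time_s: 27.52
eef_pos: [461.7, 256.0, 27.8]
ee_rot: [0.0, 0.708, 0.706, 0.0]
force: [-1.5, -1.2, 6.1]
grip_width: 0.281
grip_force: 25.0
```

```bash
python3 p.py 651.5 -264.5 190 0
```

```text
t 27.5 pos [461.7 256.   27.8] th -0.003 F [-1.5 -1.2  6.1] w 0.281 25.0 tilt [0.    0.001]
(np.float64(651.5), np.float64(-264.5), np.float64(190.0), np.float64(0.0)) -> [-52.    19.14 -16.22] rz -0.003
```

Emit:
{"method": "step_arm", "body": {"commands": "0 0 0 -1 0 0 0;0 0 0 -3 0 0 0;0 0 0 -6 0 0 0;0 -1 0.4 -9 0 0 0;0 -3 1.1 -12 0 0 0;0 -6 2.2 -14 0 0 0;0 -9.5 3.5 -15 0 0 0;0 -13 4.8 -15 0 0 0;0 -16.5 6.1 -15 0 0 0;0 -20 7.4 -15 0 0 0;0 -23.5 8.7 -15 0 0 0;0 -27 10 -15 0 0 0;0 -30.5 11.3 -15 0 0 0;0 -34 12.6 -15 0 0 0;0 -37.5 13.8 -15 0 0 0;0 -41 15.1 -15 0 0 0;0 -44.5 16.4 -15 0 0 0;0 -48 17.7 -15 0 0 0;0 -50.5 18.6 -15 0 0 0;0 -52 19.1 -15 0 0 0"}}

```text
time_s: 29.18
eef_pos: [650.9, -267.7, 177.2]
ee_rot: [0.0, 0.709, 0.705, -0.0]
force: [-0.1, 0.3, -1.6]
grip_width: 0.282
grip_force: 24.7
```

Emit:
{"method": "step_arm", "body": {"commands": "0 0 0 0 0 0 0;0 0 0 2 0 0 0;0 0 0 5 0 0 0;0 0 0 8 0 0 0;0 0 0 11 0 0 0;0 0 0 13 0 0 0;0 0 0 13.7 0 0 0;0 0 0 14 0 0 0;0 0 0 14 0 0 0;0 0 0 14 0 0 0"}}

```text
time_s: 30.02
eef_pos: [651.7, -264.8, 39.3]
ee_rot: [0.001, 0.708, 0.706, 0.0]
force: [0.2, 0.3, -0.6]
grip_width: 0.276
grip_force: 24.7
```

```bash
python3 p.py 651.5 -264.5 29 0
```

```text
t 30.0 pos [ 651.7 -264.8   39.3] th -0.003 F [ 0.2  0.3 -0.6] w 0.276 24.7 tilt [-0.001  0.002]
(np.float64(651.5), np.float64(-264.5), np.float64(29.0), np.float64(0.0)) -> [ 0.03 -0.03  1.03] rz -0.003
```

Emit:
{"method": "step_arm", "body": {"commands": "0 0 0 0.4 0 0 0;0 0 0 0.7 0 0 0;0 0 0 0.9 0 0 0;0 0 0 1.0 0 0 0;0 0 0 1.0 0 0 0;0.36 0 0 1.0 0 0 0;0.5 0 0 1.0 0 0 0;0.7 0 0 1 0 0 0;0.8 0 0 0.5 0 0 0;1 0 0 -1 0 0 0;1 0 0 -3 0 0 0;1 0 0 -6 0 0 0;1 0 0 -9 0 0 0;1 0 0 -12 0 0 0;1 0 0 -15 0 0 0;1 0 0 -18 0 0 0;1 0 0 -20 0 0 0;1 0 0 -20 0 0 0"}}

```text
time_s: 31.52
eef_pos: [652.0, -265.2, 243.2]
ee_rot: [0.004, 0.708, 0.706, 0.001]
force: [-0.4, -0.5, 0.1]
grip_width: 1.003
grip_force: 0.0
```

```bash
python3 p.py 300 -100 240 0 200 350 240 0
```

```text
t 31.5 pos [ 652.  -265.2  243.2] th -0.003 F [-0.4 -0.5  0.1] w 1.003 0.0 tilt [-0.005  0.008]
(np.float64(300.0), np.float64(-100.0), np.float64(240.0), np.float64(0.0)) -> [ 1.642e+01 -3.525e+01 -2.000e-02] rz -0.003
(np.float64(200.0), np.float64(350.0), np.float64(240.0), np.float64(0.0)) -> [ 61.38 -45.38  -0.31] rz -0.003
```

Emit:
{"method": "step_arm", "body": {"commands": "1 2 -1.5 0 0 0 0;1 5 -3.7 0 0 0 0;1 8 -5.9 0 0 0 0;1 11 -8.1 0 0 0 0;1 14 -10.4 0 0 0 0;1 17 -12.6 0 0 0 0;1 20 -14.8 0 0 0 0;1 23 -17 0 0 0 0;1 26 -19.2 0 0 0 0;1 29 -21.4 0 0 0 0;1 32 -23.7 0 0 0 0;1 35 -25.9 0 0 0 0;1 38 -28.1 0 0 0 0;1 41 -30.3 0 0 0 0;1 44 -32.5 0 0 0 0;1 47 -34.7 0 0 0 0;1 50 -37 0 0 0 0;1 53 -39.2 0 0 0 0;1 56 -41.4 0 0 0 0;1 59 -43.6 0 0 0 0"}}

```text
time_s: 33.18
eef_pos: [215.1, 327.8, 237.1]
ee_rot: [0.0, 0.708, 0.706, 0.0]
force: [1.3, 0.1, 0.2]
grip_width: 1.003
grip_force: 0.0
```

```bash
python3 p.py; python3 m3.py 1; python3 - <<'E'
from h import *
import json
T=np.ascontiguousarray(capture("top"));p=json.load(open("poses.json"))
for k in("tray_round","tray_square","tray_hex","tray_oblong"):   # tray-centre crosses
    x,y=proj("top",[[p[k][0],p[k][1],5]])[0]; print(k,x.round(1),y.round(1))
out=dict(cup=(637.9,258.8),bottle=(635.7,-15.3),vial=(651.5,-265),carton=(453,-247))
for k,(x,y) in out.items():
    s=(sil("top",k,x,y,-.103 if k=="carton" else 0,5)>.5).astype(np.uint8)
    c,_=cv2.findContours(s,cv2.RETR_EXTERNAL,cv2.CHAIN_APPROX_NONE); cv2.drawContours(T,c,-1,(0,255,0),1)
B=[(168,145),(280,155),(383,155),(374,234)]
t=[cv2.resize(T[v-35:v+35,u-45:u+45],(390,295),interpolation=cv2.INTER_CUBIC) for u,v in B]
show(np.vstack([np.hstack(t[:2]),np.hstack(t[2:])]),"end.png",1)
E
```

```text
t 33.2 pos [215.1 327.8 237.1] th -0.003 F [1.3 0.1 0.2] w 1.003 0.0 tilt [-0.  0.]
cup side [6.4027e+02 2.5556e+02 0.0000e+00 9.0000e-02]
cup top [6.3572e+02 2.5790e+02 0.0000e+00 1.4000e-01]
carton side [ 4.5233e+02 -2.5230e+02 -1.0000e-01  1.0000e-01]
carton top [ 4.5006e+02 -2.4474e+02 -1.0000e-01  1.1000e-01]
bottle side [ 6.378e+02 -2.032e+01  0.000e+00  1.300e-01]
bottle top [ 6.3255e+02 -1.6350e+01  0.0000e+00  1.5000e-01]
vial side None
vial top None
tray_round 169.5 145.6
tray_square 280.6 154.0
tray_hex 383.3 154.9
tray_oblong 374.0 234.0
```

View pics/end.png

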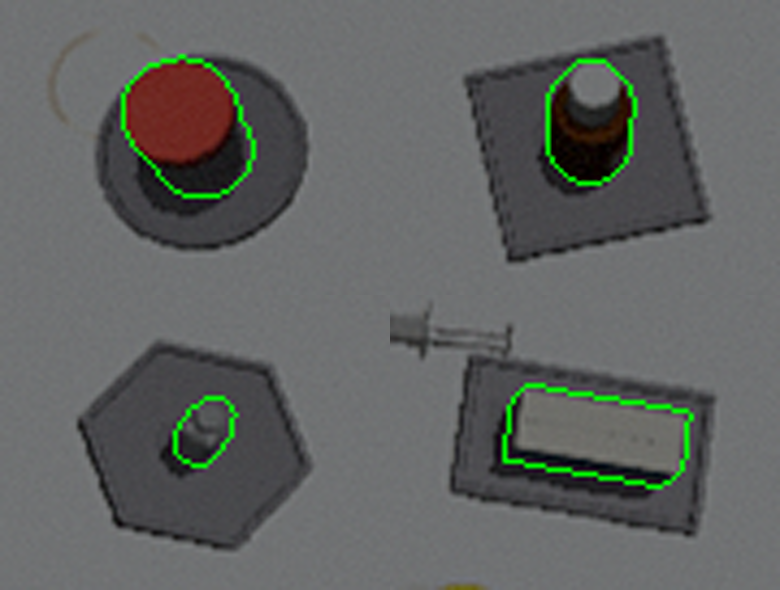

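All four items stand upright in their own trays, and the outlines predicted for centred placement match the picture. I'll let the arm settle and hand in.

Emit:
{"method": "step_arm", "body": {"commands": "1 0 0 0 0 0 0;1 0 0 0 0 0 0;1 0 0 0 0 0 0;1 0 0 0 0 0 0;1 0 0 0 0 0 0;1 0 0 0 0 0 0"}}

```text
time_s: 34.23
eef_pos: [216.8, 326.7, 237.3]
ee_rot: [-0.0, 0.708, 0.706, -0.0]
force: [-0.5, 0.9, 0.6]
grip_width: 0.999
grip_force: 0.0
```

```bash
python3 -c "
from rig import *
print(finish_job())"
```

```text
the job is handed in; nothing more can be done
None
```

The job is handed in at about 34 s: the cup, bottle, vial and carton each stand upright in their own tray, within about 3 mm of centre in the last top picture, and the carton lies lengthways; no verdict came back.

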